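# Set a dial-dividing plate to zero and lock it with its pawl

### The job

Set the dividing fixture on the bench to zero, ready for the first division: swing its locking pawl up and back clear of the notched plate, turn the plate by its hand ring until the long zero line faces the fixed pointer, then swing the pawl down and ease the plate to and fro as needed until the tooth drops right home into that notch and locks it. Leave the other things on the bench where they are.

Things in the scene. Friction and masses are not known exactly. Their poses are not given: they have to be found in the camera images.
- fixture: Grey cast fixture, fixed to the bench: three feet, pawl bracket, pointer. Origin: on the bench under the plate's axis. It carries the plate, a level aluminium disc of radius 78 mm, 10 mm thick, top 38 mm above the bench, with 12 open notches in its edge, 30 degrees apart, 8.5 mm wide, 13 mm deep. 
- plate_axis (a point): The plate's upright axis, at the top of the hand ring, 66 mm above the bench. The knurled steel ring stands on the plate: outer radius 62 mm, wall 10 mm, 28 mm high; pinch the wall radially from above. Inside is only a dial blank of 21 mm radius on the spindle, below the ring's top. The plate turns either way, about 2 N at the ring, and stays where left unless the pawl locks it.
- zero_line (a point): Outer end of the zero line, on the plate's top face at its edge, 78 mm from the axis. The zero line is black, 4.4 mm broad, runs from the edge inwards, up the ring's outside and across its top. The 11 other lines are short thin ticks. Each line lies about half-way between two notches.
- pointer_tip (a point): Tip of the fixed steel pointer blade just outside the plate's edge, 81 mm from the plate's axis, 36 mm above the bench. Its x axis lies along the radius, its y axis along the plate's edge. It was clamped by eye and only shows which notch is meant: with the zero line right at the tip that notch is up to 4 mm to one side or the other of the pawl's tooth, so the exact place has to be felt for with the pawl.
- pawl_pivot (a point): Level pin on which the pawl swings, 108 mm from the plate's axis, 46 mm above the bench, at right angles to the radius. Nearer the plate than about 0.8 rad the pawl falls by its weight towards the plate; beyond that it falls back and stays open. With no notch under it the tooth rests on the plate's face and drops in once a notch is turned under it.
- pawl_tooth (a point): Foot of the pawl's tooth, 6.5 mm wide, so 1 mm free on either side in a notch; it points down from the plate end of the 9 mm wide steel arm, 35 mm from the pivot, and stands 29 mm above the bench when home.
- pawl_knob (a point): Centre of the pawl's black ball knob, 20 mm across, on a 7 mm stem, 47.5 mm from the pivot. Pawl home: 12 mm from the pivot towards the plate and 46 mm above the pivot (92 mm above the bench). Fully open: 45 mm from the pivot away from the plate and 15 mm above it.
- pawl (a joint): Angle of the pawl: 0 = home, tooth down in a notch; about 0.24 = tooth resting on the plate's face; 1.5 = fully up and back.
- eye_loupe_2_mid (a point): bystander: black eye loupe standing on the bench, 42 mm wide, 35 mm high; this point is its middle. Leave it.
- thread_spool_mid (a point): bystander: wooden thread spool standing, 28 mm wide, 30 mm high; this point is its middle. Leave it.
- dial_gauge_mid (a point): bystander: pocket dial gauge lying, 70 x 49 x 12 mm; this point is its middle. Leave it.
- small_hammer_mid (a point): bystander: small hammer lying, 149 x 38 x 12 mm; this point is its middle. Leave it.
- pencil_mid (a point): bystander: pencil lying, 138 mm long, 7 mm thick; this point is its middle. Leave it.

How it is judged (in metres and radians):
On the way:
1. the pawl has been swung up and back clear of the plate (value of joint pawl above 0.9 rad), for 0.2 s.
At the end, for the whole second after the job is handed in: The pawl's tooth is home in a notch (pawl within 0.06 rad of 0, at rest), the plate's zero line is at the pointer, at most 6 mm to either side of its tip, and the five loose things round the fixture have stayed within 30 mm of where they were (value of joint pawl below 0.06 rad and y of zero_line in the frame of pointer_tip between -0.006 and 0.006 m and horizontal distance between zero_line and pointer_tip below 0.012 m and velocity of joint pawl between -0.05 and 0.05 rad/s); the robot touches nothing.
It fails at once if a bystander (loupe, spool, gauge, hammer, pencil) has been pushed more than 30 mm (distance of any of eye_loupe_2_mid, thread_spool_mid, dial_gauge_mid, small_hammer_mid, pencil_mid from where it was at the start of the episode above 0.03 m).
It also fails if it takes over 72 s, if anything falls off the work surface, if the arm or the gripper's body presses on something with over 40 N, if the wrist force passes 120 N, or if a joint passes its speed limit or range.

### The arm

A 6-joint arm with a two-finger parallel gripper is mounted at the origin on a cart in front of the work surface, level with it; the furniture and walls round the work are solid. World frame = base frame: x ahead of the robot, y to its left, z up, the work surface at z = 0. Lengths are in mm, angles in rad, forces in N, time in s.
With the tool pointing down it reaches from about 275 to 750 mm from the base axis. Payload 10.2 kg.
Tool frame: the origin (TCP) lies midway between the tips of the shut fingers; the grasp point (between the pads) lies 19 mm behind it (ctrl.pinch_z is the distance from the TCP to the grasp point, in mm); x points along the fingers, z is the direction in which the jaws open and shut, and the axes are right-handed (so a half turn about x gives the same grasp; the last joint's range is limited). The gripper opens to 85 mm and grips with 20 to 120 N. Pads are 22 mm wide; open, the fingers measure 114 mm over their backs; the gripper's body (76 mm by 85 mm) begins 54 mm behind the grasp point. The pads swing forward as they close: fully open they stand 13 mm farther back than shut.
Start: joints at [0.891, 0.313, 1.498, -0, 1.331, -0.223], TCP at [231.579, 471.171, 231.294] pointing down, gripper open.
Joint ranges: [-2.94, 2.94], [-0.97, 2.17], [0.19, 2.56], [-1.23, 4.37], [0.02, 3.11], [-2.88, 2.88]. Speed limits (rad/s): [2.39, 2.39, 3.01, 3.14, 3.14, 3.14].

### API

Orientations are given as a unit quaternion [w, x, y, z].
In Python, from rig import ctrl, capture, workorder, nets gives the robot as it stands. The module is installed in compiled form; this text tells all that it offers.
- The arm moves only by the tool send_rows, never from a script. Its argument "rows" is text: rows parted by semicolons, each of 5 numbers parted by spaces: the opening, from 0 (shut) to 1 (fully open), then the shift along the tool's x, y, z in cm, then the turn about the tool's x in units of 5 degrees (1.0 is 5 degrees). In form: grip x y z yaw; .... A call has 1 to 12 rows; each row is the pose to reach, as a shift and turn from the pose commanded when the call began, along the tool's axes at that moment; what a row does not reach only later rows make up. A row lasts 1/10 s, in which the tool goes at most 50 mm and 8.59 degrees, less where a joint would pass 70% of its speed; a pose out of reach is approached as far as the arm can. A call with a gripper value outside its range is refused whole. The fingers move at their own pace and stop on an object; "grip_force" is the grip in N (left out, the last holds). Time passes only in rows, so rows that repeat a pose let the fingers close. It gives the time, the measured TCP pose, the force and the opening at its end, in the units of the state.
- ctrl.sense(): the state, without advancing time (a new reading comes with each control period).
- capture(name): name is "scene" or "top"; returns a dict with "pixels" (400x640x3 uint8, red, green, blue), "intrinsics" (3x3 intrinsics, pixels), "dist" ([k1, k2, p1, p2, k3] as OpenCV has them; the pictures are not rectified), "view" (4x4, takes a point from world to camera coordinates). Camera axes: x right, y down, z forward; pixel columns grow to the right and rows downward; lengths in mm; the calibration is good to about 2 mm. A picture is of the moment at which its call begins. There is no depth.
- workorder.finish_job(): hands the job in, once; it reports no verdict.
Trained networks look in a picture, given as the dict that the camera call returned (one of the last four; its "shot" number tells which), for a name from the list of things; names that differ only in an ending like _2 or _b are one class to them, and where a whole thing is asked for, a point or a joint stands for the part that bears it (a point fixed in the world has none). Each returns a list of dicts, best first, with "confidence" (0 to 1); they miss things now and then, are a little off and sometimes report something else, mostly with a low value. They report only what shows in the picture. A call takes as long as a camera call.
- nets.boxes_of(picture, target): "location" ([x, y, z] in mm, in world coordinates, good to about 4 mm: the middle of the surface that is visible of it).
- nets.spot_point(picture, target): "location" ([x, y, z] in mm, in world coordinates, good to about 4 mm: a listed point, or the origin of a listed thing).
The state is a dict: "time_s": time; "joints": joint angles; "dq": joint speeds; "tau": joint torques, N m; "eef_pos": TCP position; "ee_rot": TCP orientation; "force": force on the tool from outside, world axes, zero at the start; "wrist_torque": the same for the moment, N m; "grip_width": opening from 0.0 (shut) to 1.0 (fully open).
Only numpy, scipy, OpenCV 4.12 (cv2) and the standard library are available. Lean on these libraries where they do the work, as an engineer would, in place of code of your own. Each camera call takes 0.05 s, during which the arm holds its last target.

## Working session

There is one attempt and no reset: what is moved stays moved. The work goes in short steps, Python scripts to look and compute and a tool call to move; the robot and the scene stay as the last step left them, time stands still between calls to the robot, and variables do not carry over. Pictures are saved under pics/ and viewed, and the job is handed in when it is done.

Besides the shell and the picture viewer there is one more tool, called after "Emit:" in YAML: its name, and indented under it one key for each argument. send_rows: Moves the arm, as the interface text tells. Its arguments: {"type":"object","properties":{"rows":{"type":"string"},"grip_force":{"type":"number"}},"required":["rows"]}

```bash
mkdir -p pics; cat > h.py <<'E'
import numpy as np, cv2
from rig import ctrl, capture, workorder, nets
def save(p,n,crop=None,scale=1):
    im=p["pixels"][:,:,::-1]
    if crop: x0,y0,x1,y1=crop; im=im[y0:y1,x0:x1]
    if scale!=1: im=cv2.resize(im,None,fx=scale,fy=scale,interpolation=cv2.INTER_CUBIC)
    cv2.imwrite("pics/"+n+".png",im)
def proj(p,X):
    V=np.array(p["view"]); X=np.atleast_2d(np.array(X,float))
    r,_=cv2.Rodrigues(V[:3,:3]); return cv2.projectPoints(X,r,V[:3,3],np.array(p["intrinsics"]),np.array(p["dist"]))[0][:,0]
def onz(p,uv,z):
    V=np.array(p["view"]); u=cv2.undistortPoints(np.array([[uv]],float),np.array(p["intrinsics"]),np.array(p["dist"]))[0,0]
    R=V[:3,:3];c=-R.T@V[:3,3]; d=R.T@np.array([u[0],u[1],1]); return c+d*(z-c[2])/d[2]
E
python3 - <<'E'
from h import *
s=ctrl.sense(); print(s["time_s"],s["eef_pos"],s["ee_rot"],s["force"],ctrl.pinch_z)
for n in ["scene","top"]:
    p=capture(n); save(p,n+"0")
    for t in ["plate_axis","zero_line","pointer_tip","pawl_pivot","pawl_tooth","pawl_knob","fixture","eye_loupe_2_mid","thread_spool_mid","dial_gauge_mid","small_hammer_mid","pencil_mid"]:
        r=nets.spot_point(p,t)
        print(n,t,[(np.round(x["location"],1).tolist(),round(x["confidence"],2),proj(p,x["location"])[0].round().tolist()) for x in r[:2]])
print(ctrl.sense()["time_s"])
E
```

```text
0.0 [231.43085794 470.9473376  230.76161127] [ 0.59981784 -0.37394865  0.60064263  0.37364341] [-0.50688771  0.06342869  0.22389908] 18.700000000000003
scene plate_axis [([502.5, -100.8, 63.7], 0.94, [293.0, 201.0])]
scene zero_line [([572.1, -78.3, 35.5], 0.98, [306.0, 188.0])]
scene pointer_tip [([424.9, -84.6, 37.0], 0.43, [261.0, 230.0])]
scene pawl_pivot [([548.0, -4.8, 46.0], 0.95, [272.0, 177.0])]
scene pawl_tooth [([532.7, -38.3, 41.8], 0.52, [279.0, 188.0])]
scene pawl_knob [([544.9, -5.6, 92.3], 0.45, [270.0, 161.0]), ([396.6, -232.7, 14.1], 0.18, [314.0, 285.0])]
scene fixture [([501.3, -101.7, -2.3], 0.62, [294.0, 225.0])]
scene eye_loupe_2_mid [([509.5, -268.8, 20.0], 0.62, [366.0, 253.0])]
scene thread_spool_mid [([395.5, -228.5, 13.3], 0.88, [311.0, 285.0]), ([547.0, -6.4, 45.8], 0.51, [272.0, 177.0])]
scene dial_gauge_mid [([462.3, -320.0, 3.9], 0.65, [375.0, 288.0])]
scene small_hammer_mid [([512.9, 72.9, 6.0], 0.66, [237.0, 185.0]), ([396.9, -230.4, 13.1], 0.51, [313.0, 285.0])]
scene pencil_mid [([585.8, -277.8, 4.7], 0.48, [390.0, 236.0])]
top plate_axis [([501.0,
[... 176 characters left out ...]
 34.8], 0.45, [293.0, 261.0])]
top pawl_pivot [([550.2, -6.1, 52.1], 0.86, [264.0, 205.0]), ([590.4, -281.9, 3.2], 0.55, [378.0, 197.0])]
top pawl_tooth [([531.2, -42.0, 39.5], 0.69, [279.0, 214.0])]
top pawl_knob [([547.4, -3.2, 93.0], 0.44, [260.0, 202.0])]
top fixture [([495.7, -103.2, 2.3], 0.92, [305.0, 232.0]), ([501.6, -104.7, 64.4], 0.67, [304.0, 225.0])]
top eye_loupe_2_mid [([509.3, -266.4, 17.8], 0.66, [372.0, 228.0])]
top thread_spool_mid [([392.3, -234.4, 18.8], 0.49, [358.0, 276.0])]
top dial_gauge_mid [([464.1, -320.3, 7.2], 0.75, [393.0, 248.0])]
top small_hammer_mid [([512.2, 77.1, 9.0], 0.49, [231.0, 222.0])]
top pencil_mid [([590.5, -281.2, 0.3], 0.72, [377.0, 197.0])]
1.3
```

View pictures.

```bash
python3 - <<'E'
import cv2
for n,c in [("scene0",(200,110,420,330)),("top0",(200,140,420,300))]:
    im=cv2.imread(f"pics/{n}.png"); x0,y0,x1,y1=c
    cv2.imwrite(f"pics/{n}c.png",cv2.resize(im[y0:y1,x0:x1],None,fx=2.7 if n=="scene0" else 3.6,fy=2.7 if n=="scene0" else 3.6,interpolation=cv2.INTER_CUBIC))
E
```

```text
(no output)
```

View pics/scene0c.png

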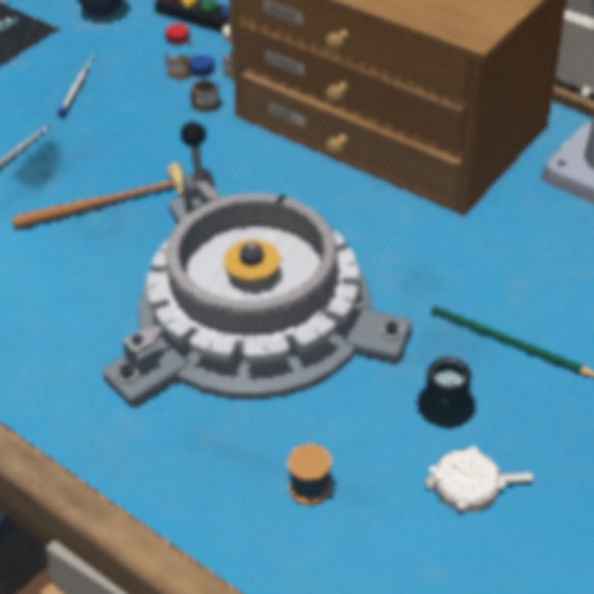

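View pics/top0c.png

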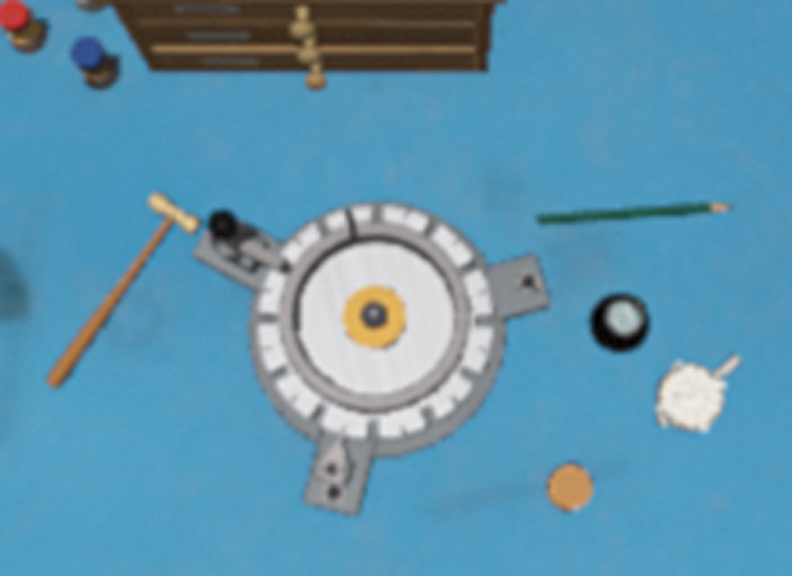

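View pics/scene0.png

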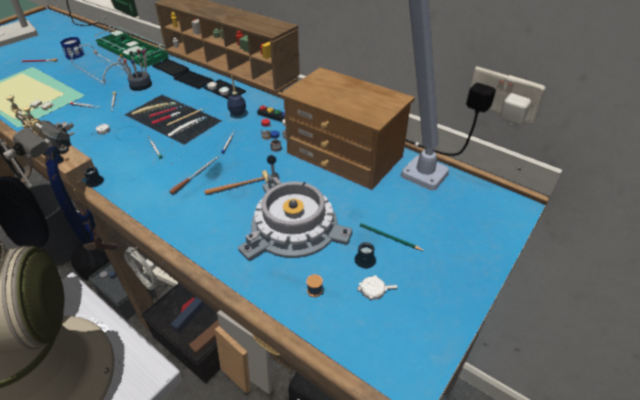

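```bash
cat >> h.py <<'E'
from scipy.spatial.transform import Rotation as Ro
C=np.array([502.,-102.5]); PA=64.1
def tool():
    s=ctrl.sense(); w=s["ee_rot"]; return np.array(s["eef_pos"]),Ro.from_quat([w[1],w[2],w[3],w[0]]).as_matrix(),s
def polar(r,a,z): a=np.radians(a); return np.array([C[0]+r*np.cos(a),C[1]+r*np.sin(a),z])
def plan(T,yaw=None):
    p,R,s=tool(); d=R.T@(np.array(T)-p)/10
    cur=np.degrees(np.arctan2(R[1,2],R[0,2])) # world heading of tool z
    print("shift cm",d.round(2),"tool z heading",cur.round(1),"q",np.round(s["joints"],2))
    if yaw is not None:
        e=(yaw-cur+90)%180-90; print("turn units about tool x (tool x down => neg of world)",-e/5, "alt",(-e+180)/5,(-e-180)/5)
E
python3 - <<'E'
from h import *
p,R,s=tool(); print(R.round(3)); plan(polar(65,PA,150),PA+90)
a,b=capture("scene"),capture("top")
def ray(p,uv):
    x=onz(p,uv,0);y=onz(p,uv,100);return x,(y-x)
x,d=ray(a,(271.5,159.6));y,e=ray(b,(262,202.5))
t=np.linalg.lstsq(np.c_[d,-e],y-x,rcond=None)[0];print("knob",x+d*t[0],y+e*t[1])
print(proj(b,[polar(96,PA,92),polar(108,PA,92)]),proj(a,[polar(96,PA,92),polar(108,PA,92)]))
print("hammer head",onz(b,(200+175/3.6,140+213/3.6),8))
E
```

```text
[[ 0.    -0.897  0.441]
 [-0.     0.441  0.897]
 [-1.    -0.     0.   ]]
shift cm [  8.13 -49.54 -33.06] tool z heading 63.8 q [ 0.89  0.31  1.5  -0.    1.33 -0.22]
turn units about tool x (tool x down => neg of world) 17.945265207338764 alt 53.945265207338764 -18.054734792661236
knob [547.19968084  -8.56795242  94.64645071] [546.12550791  -7.57859477  94.57039743]
[[265.85457113 203.81336609]
 [261.26557343 201.39665992]] [[273.30034285 162.75758968]
 [271.07079439 159.57488218]]
hammer head [571.61932915  39.29529894   8.        ]
```

Emit:
send_rows:
  rows: "0 4 -25 -16.5 0;0 4 -25 -16.5 0;0 4 -25 -16.5 0;0 4 -25 -16.5 0;0 4 -25 -16.5 0;0 4 -25 -16.5 0;0 8 -49.5 -33 0;0 8 -49.5 -33 0;0 8 -49.5 -33 0;0 8 -49.5 -33 0;0 8 -49.5 -33 0;0 8 -49.5 -33 0"
  grip_force: 40

```text
time_s: 2.6
eef_pos: [530.9, -45.2, 151.1]
ee_rot: [0.6, -0.374, 0.6, 0.374]
force: [0.7, 0.8, 0.9]
grip_width: 0.001
```

```bash
python3 - <<'E'
from h import *
plan(polar(65,PA,80)); plan(polar(100,PA,80)); print(tool()[0],tool()[2]["time_s"])
E
```

```text
shift cm [7.11 0.1  0.08] tool z heading 63.8 q [-0.3   0.41  1.59  0.    1.15 -1.42]
shift cm [7.12 0.12 3.58] tool z heading 63.8 q [-0.3   0.41  1.59  0.    1.15 -1.42]
[530.89246569 -45.1667369  151.14664389] 2.6
```

Emit:
send_rows:
  rows: "0 4 0 0 0;0 7.1 0 0 0;0 7.1 0 1 0;0 7.1 0 2 0;0 7.1 0 2.6 0;0 7.1 0 3.2 0;0 7.2 0 3.8 0;0 7.3 0 4.3 0;0 7.4 0 4.7 0;0 7.4 0 5.0 0;0 7.4 0 5.2 0;0 7.4 0 5.2 0"

```text
time_s: 3.8
eef_pos: [553.1, 3.7, 77.3]
ee_rot: [0.6, -0.374, 0.6, 0.374]
force: [0.3, 0.7, 0.3]
grip_width: -0.006
```

```bash
python3 - <<'E'
from h import *
for n,c in [("scene",(220,120,360,250)),("top",(220,160,360,290))]:
    p=capture(n); save(p,n+"1",c,4.5)
    print([(np.round(x["location"],1).tolist(),round(x["confidence"],2)) for x in nets.spot_point(p,"pawl_knob")[:2]])
E
```

```text
[([583.6, -279.6, 3.3], 0.62)]
[([548.4, -8.3, 50.9], 0.57)]
```

View pics/scene1.png

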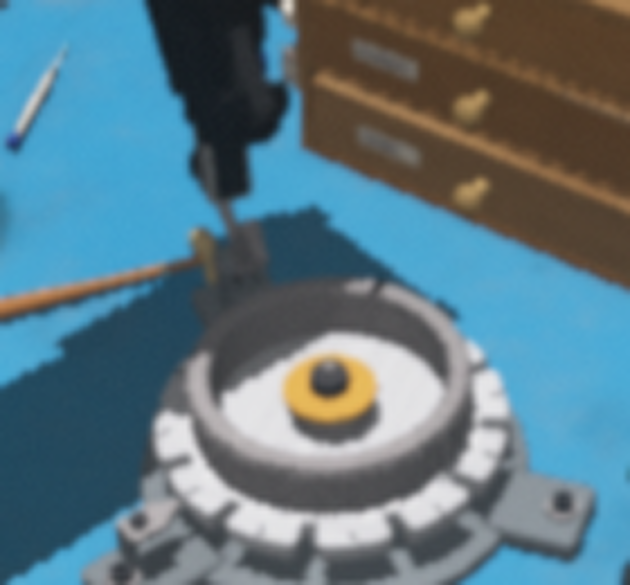

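View pics/top1.png

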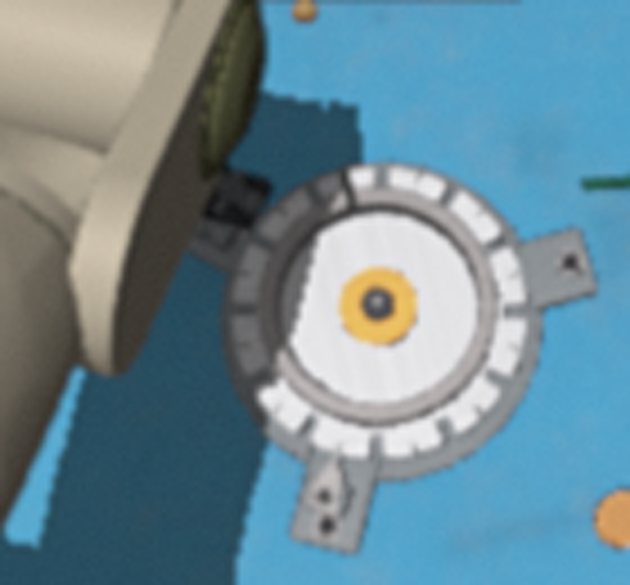

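```bash
python3 - <<'E'
from h import *
plan(polar(57,110,130),110-180); 
E
```

```text
shift cm [-5.27  4.02 -7.81] tool z heading 63.8 q [-0.21  0.54  1.59 -0.    1.01 -1.32]
turn units about tool x (tool x down => neg of world) -9.236972541315145 alt 26.763027458684853 -45.23697254131515
```

Emit:
send_rows:
  rows: "0 -3 0 0 0;0.4 -6 0 0 0;0.4 -6 1 -2 1.5;0.4 -5.3 2 -4 3;0.4 -5.3 4 -7.8 4.5;0.4 -5.3 4 -7.8 6;0.4 -5.3 4 -7.8 7.5;0.4 -5.3 4 -7.8 9;0.4 -5.3 4 -7.8 10.5;0.4 -5.3 4 -7.8 12;0.4 -5.3 4 -7.8 13.5;0.4 -5.3 4 -7.8 15"

```text
time_s: 5.2
eef_pos: [482.7, -48.9, 130.4]
ee_rot: [0.704, 0.071, 0.704, -0.071]
force: [0.4, -0.5, 0.4]
grip_width: 0.402
```

Emit:
send_rows:
  rows: "0.4 0 0 0 1.5;0.4 0 0 0 3;0.4 0 0 0 4.5;0.4 0 0 0 6;0.4 0 0 0 7.5;0.4 0 0 0 9;0.4 0 0 0 10.5;0.4 0 0 0 11.8;0.4 0 0 0 11.8;0.4 0 0 0 11.8"

```text
time_s: 6.2
eef_pos: [482.7, -48.9, 130.4]
ee_rot: [0.579, 0.406, 0.579, -0.406]
force: [-0.3, -1.5, 0.7]
grip_width: 0.399
```

```bash
python3 - <<'E'
from h import *
plan(polar(57,110,42),110-180); 
for n,c in [("scene",(220,120,360,250)),("top",(220,160,360,290))]:
    p=capture(n); save(p,n+"2",c,4.5)
E
```

```text
shift cm [ 8.84 -0.02 -0.  ] tool z heading -70.0 q [-0.34  0.34  1.75 -0.    1.05  0.88]
turn units about tool x (tool x down => neg of world) -0.0018142382635033983 alt 35.9981857617365 -36.0018142382635
```

View pics/scene2.png

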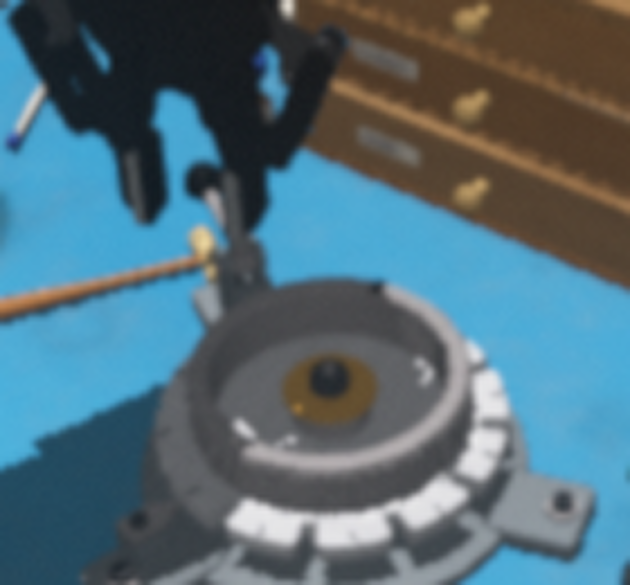

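View pics/top2.png

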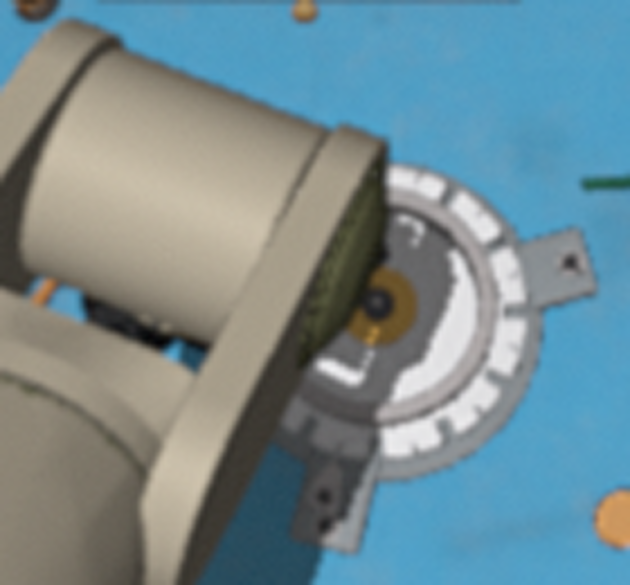

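```bash
python3 - <<'E'
from h import *
p=capture("scene")
for t in [0,.24,.5,.9,1.2,1.5]:
    a=np.radians(75.4)+t; print(t,proj(p,polar(108-47.5*np.cos(a),PA,46+47.5*np.sin(a)))[0].round(1))
E
```

```text
0 [273.3 162.8]
0.24 [271.1 159.2]
0.5 [269.  156.5]
0.9 [266.2 155.3]
1.2 [264.9 156.5]
1.5 [264.3 159.6]
```

Emit:
send_rows:
  rows: "0.4 4 0 0 0;0.4 6.5 0 0 0;0.4 8 0 0 0;0.4 8.8 0 0 0;0.4 8.8 0 0 0;0 8.8 0 0 0;0 8.8 0 0 0;0 8.8 0 0 0;0 8.8 0 0 0;0 8.8 0 0 0"
  grip_force: 40

```text
time_s: 7.35
eef_pos: [482.0, -48.3, 43.2]
ee_rot: [0.578, 0.407, 0.579, -0.407]
force: [-6.9, 2.9, 7.6]
grip_width: 0.117
```

```bash
python3 - <<'E'
from h import *
p,R,s=tool(); print(p,s["force"],s["wrist_torque"],s["grip_width"])
# rows for circular arc about C from current pose, step 6 deg
def arc(degs):
    for d in degs:
        th=np.radians(d); v=p[:2]-C; c,si=np.cos(th),np.sin(th)
        n=np.r_[C+np.array([c*v[0]-si*v[1],si*v[0]+c*v[1]]),p[2]]
        print(d,(R.T@(n-p)/10).round(2),-d/5)
arc(range(5,61,5))
E
```

```text
[482.044787   -48.29823575  43.23469987] [-6.92742345  2.89834542  7.55788561] [ 0.39314832  1.06810152 -0.42460208] 0.11685543046971193
5 [ 0.   -0.5   0.03] -1.0
10 [ 0.  -1.   0.1] -2.0
15 [ 0.   -1.49  0.21] -3.0
20 [ 0.   -1.97  0.36] -4.0
25 [ 0.   -2.44  0.56] -5.0
30 [ 0.   -2.88  0.79] -6.0
35 [ 0.   -3.31  1.07] -7.0
40 [ 0.   -3.7   1.38] -8.0
45 [ 0.   -4.07  1.72] -9.0
50 [ 0.   -4.41  2.1 ] -10.0
55 [ 0.   -4.71  2.5 ] -11.0
60 [ 0.   -4.98  2.92] -12.0
```

Emit:
send_rows:
  rows: "0 0 -0.5 0.03 -1;0 0 -1 0.1 -2;0 0 -1.49 0.2 -3;0 0 -1.97 0.35 -4;0 0 -2.43 0.56 -5;0 0 -2.87 0.79 -6;0 0 -3.3 1.06 -7;0 0 -3.7 1.37 -8;0 0 -4.06 1.71 -9;0 0 -4.4 2.09 -10;0 0 -4.7 2.49 -11;0 0 -4.97 2.91 -12"

```text
time_s: 8.55
eef_pos: [443.9, -92.2, 43.2]
ee_rot: [0.703, 0.062, 0.706, -0.061]
force: [-13.1, 4.4, 15.1]
grip_width: 0.115
```

```bash
python3 - <<'E'
from h import *
p,R,s=tool(); print(p,s["force"],s["grip_width"]); v=p[:2]-C; print(np.hypot(*v),np.degrees(np.arctan2(v[1],v[0]))); plan(p)
a=capture("scene"); save(a,"scene3",(220,120,360,250),4.5)
for x in nets.spot_point(a,"zero_line")[:1]: v=np.array(x["location"][:2])-C; print(x,np.degrees(np.arctan2(v[1],v[0])))
E
```

```text
[443.87454963 -92.16216539  43.17683522] [-13.14578842   4.36542873  15.07715489] 0.11518907431213105
59.037605009067484 169.91517748504188
shift cm [0. 0. 0.] tool z heading -9.9 q [-0.46  0.42  1.91 -0.    0.81 -0.29]
```

View pics/scene3.png

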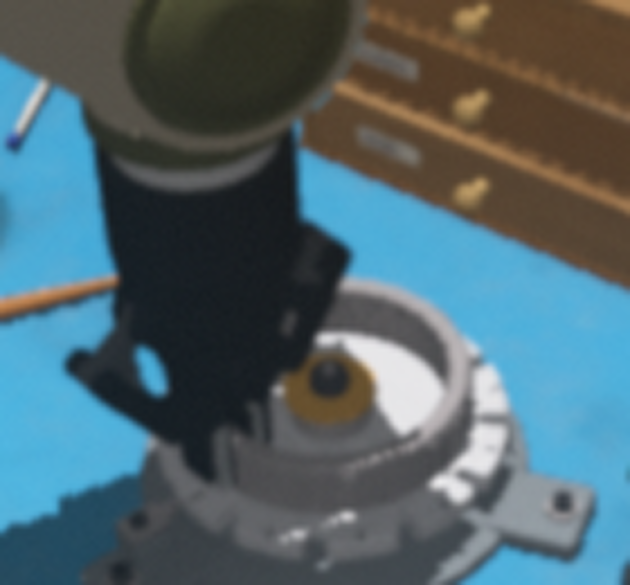

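Emit:
send_rows:
  rows: "0 0 -0.5 0.03 -1;0 0 -1 0.1 -2;0 0 -1.49 0.2 -3;0 0 -1.97 0.35 -4;0 0 -2.43 0.56 -5;0 0 -2.87 0.79 -6;0 0 -3.3 1.06 -7;0 0 -3.7 1.37 -8;0 0 -4.06 1.71 -9;0 0 -4.4 2.09 -10;0 0 -4.7 2.49 -11;0 0 -4.97 2.91 -12"

```text
time_s: 9.85
eef_pos: [464.2, -146.4, 43.2]
ee_rot: [0.639, -0.299, 0.642, 0.301]
force: [-11.6, 5.8, 11.6]
grip_width: 0.115
```

```bash
python3 - <<'E'
from h import *
p,R,s=tool(); print(p,s["force"],s["grip_width"]); v=p[:2]-C; print(np.hypot(*v),np.degrees(np.arctan2(v[1],v[0]))); plan(p)
for n in ["scene","top"]:
  a=capture(n); save(a,n+"4",(220,120,360,250) if n=="scene" else (220,160,360,290),4.5)
  for x in nets.spot_point(a,"zero_line")[:1]: v=np.array(x["location"][:2])-C; print(x,np.degrees(np.arctan2(v[1],v[0])))
E
```

```text
[ 464.17346236 -146.38827976   43.21927791] [-11.6394336    5.77125594  11.63815707] 0.11544504218027525
57.939865809360604 -130.75747374394277
shift cm [0. 0. 0.] tool z heading 50.2 q [-0.55  0.48  1.82 -0.    0.85 -1.42]
{'location': [439.3, -51.0, 35.0], 'confidence': 0.71} 140.60128810627302
```

View pics/scene4.png

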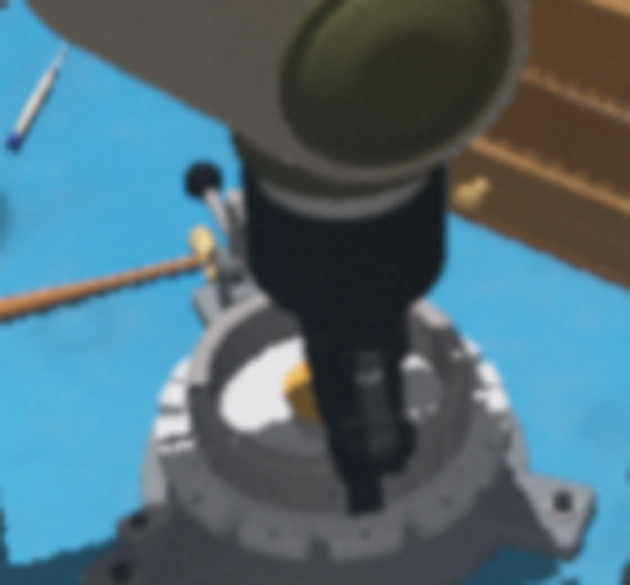

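View pics/top4.png

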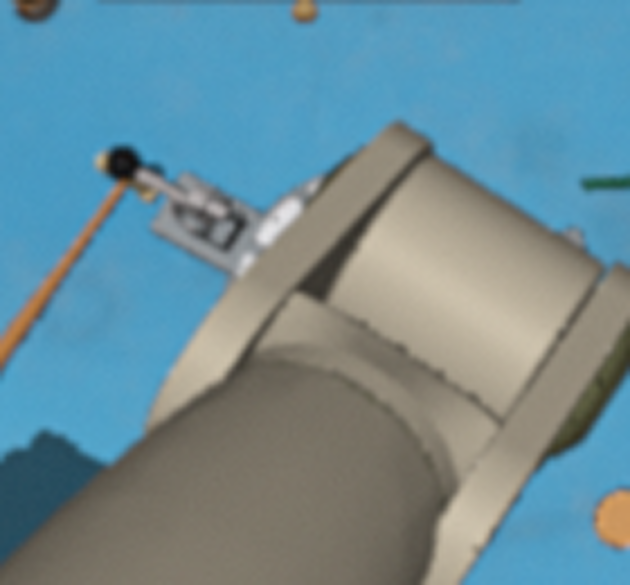

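Emit:
send_rows:
  rows: "0 0 -0.5 0.03 -1;0 0 -1 0.1 -2;0 0 -1.49 0.2 -3;0 0 -1.97 0.35 -4;0 0 -2.43 0.56 -5;0 0 -2.65 0.67 -5.5;0 0 -2.65 0.67 -5.5;0 0 -2.65 0.67 -5.5;0.4 0 -2.65 0.67 -5.5;0.4 0 -2.65 0.67 -5.5;0.4 0 -2.65 0.67 -5.5;0.4 -2 -2.65 0.67 -5.5"

```text
time_s: 11.25
eef_pos: [489.4, -158.6, 61.0]
ee_rot: [0.552, -0.44, 0.553, 0.443]
force: [0.6, -0.3, 0.0]
grip_width: 0.402
```

Emit:
send_rows:
  rows: "0.4 -4 0 0 0;0.4 -9 0 0 0;0.4 -9 -5 0 0;0.4 -9 -10 0 0;0.4 -9 -15 0 0;0.4 -9 -15 0 0"

```text
time_s: 11.85
eef_pos: [640.6, -193.2, 149.9]
ee_rot: [0.552, -0.442, 0.552, 0.442]
force: [-1.0, 0.3, -1.1]
grip_width: 0.397
```

```bash
python3 - <<'E'
from h import *
C=np.array([500.6,-102.3])
p,R,s=tool(); print(p,s["force"],s["grip_width"]);plan(p)
for n in ["scene","top"]:
  a=capture(n); save(a,n+"5",(220,140,360,270),4.5)
  for t in ["zero_line","pointer_tip","plate_axis"]:
   for x in nets.spot_point(a,t)[:1]: v=np.array(x["location"][:2])-C; print(n,t,x,np.degrees(np.arctan2(v[1],v[0])))
E
```

```text
[ 640.63179431 -193.18177766  149.89550383] [-1.02809868  0.30022938 -1.05900376] 0.39748446881466826
shift cm [0. 0. 0.] tool z heading 77.3 q [-0.47  0.7   1.11  0.    1.33 -1.82]
scene zero_line {'location': [423.7, -89.3, 37.5], 'confidence': 0.72} 170.40482525294877
scene pointer_tip {'location': [425.5, -81.6, 36.8], 'confidence': 0.55} 164.59006308464168
scene plate_axis {'location': [504.6, -105.9, 65.4], 'confidence': 0.9} -41.98721249581673
top zero_line {'location': [424.3, -82.6, 36.1], 'confidence': 0.9} 165.52289281428946
top pointer_tip {'location': [422.6, -82.3, 36.6], 'confidence': 0.23} 165.6186054089094
top plate_axis {'location': [423.1, -84.3, 36.3], 'confidence': 0.63} 166.92441890091013
```

View pics/scene5.png

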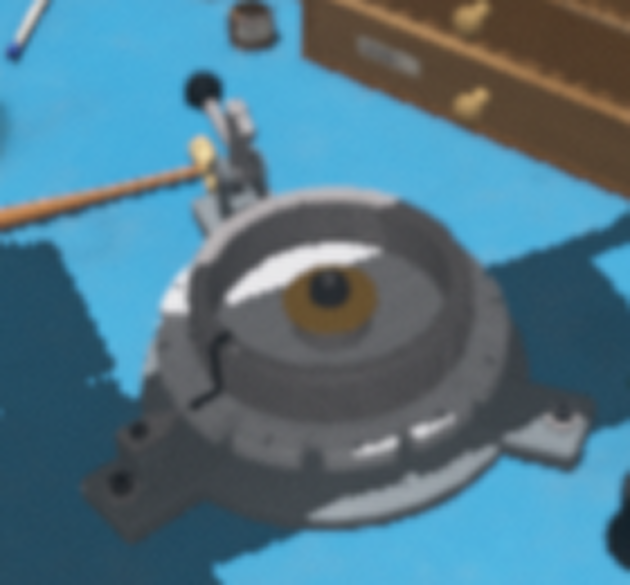

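View pics/top5.png

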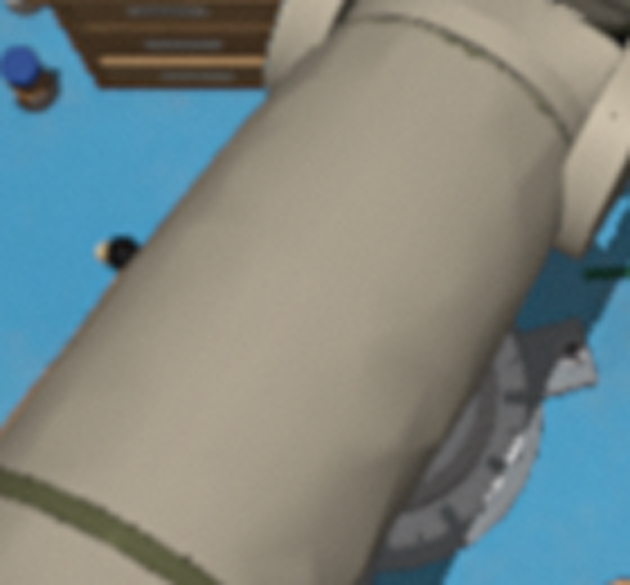

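```bash
sed -i 's/^C=.*/C=np.array([500.6,-102.3]); PA=64.1/' h.py; python3 - <<'E'
from h import *
P=polar
plan(polar(190,PA,150),PA)
E
```

```text
shift cm [ 0.31 10.85 24.26] tool z heading 77.3 q [-0.47  0.68  1.13 -0.    1.33 -1.82]
turn units about tool x (tool x down => neg of world) 2.6430597650209533 alt 38.64305976502095 -33.35694023497905
```

Emit:
send_rows:
  rows: "0 0 2 4.5 1;0 0 4 9 2;0 0 6 13.5 2.6;0 0 8 18 2.6;0 0 10.8 24.3 2.6;0 0 10.8 24.3 2.6;0 0 10.8 24.3 2.6;0 0 10.8 24.3 2.6"

```text
time_s: 13.05
eef_pos: [584.6, 68.4, 152.8]
ee_rot: [0.599, -0.377, 0.598, 0.376]
force: [-0.3, -0.7, 0.7]
grip_width: 0.003
```

```bash
python3 - <<'E'
from h import *
plan(polar(190,PA,57),PA);plan(polar(145,PA,57),PA); print(tool()[0])
for n in ["scene"]:
  a=capture(n); save(a,n+"6",(220,120,360,250),4.5)
E
```

```text
shift cm [ 9.58  0.11 -0.02] tool z heading 64.3 q [-0.08  0.52  1.41 -0.    1.22 -1.21]
turn units about tool x (tool x down => neg of world) 0.04851717294843923 alt 36.048517172948436 -35.951482827051564
shift cm [ 9.58  0.13 -4.52] tool z heading 64.3 q [-0.08  0.52  1.41 -0.    1.22 -1.21]
turn units about tool x (tool x down => neg of world) 0.04851717294843923 alt 36.048517172948436 -35.951482827051564
[584.58315266  68.39317003 152.7921082 ]
```

View pics/scene6.png

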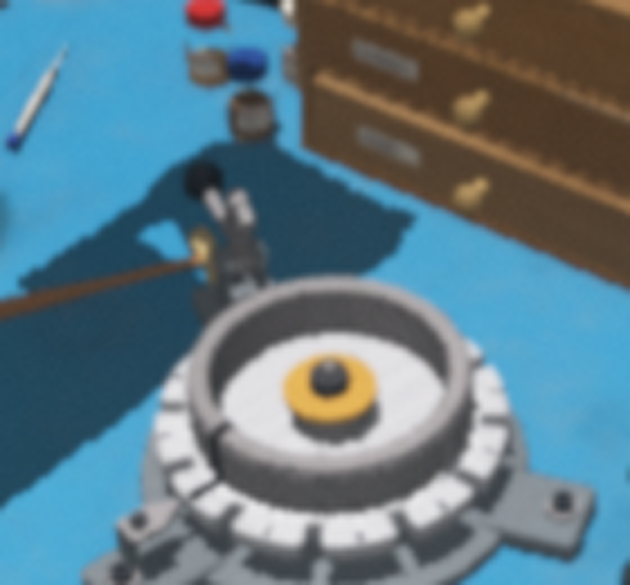

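Emit:
send_rows:
  rows: "0 4 0 0 0;0 8 0 0 0;0 9.5 0 0 0;0 9.5 0 -0.8 0;0 9.5 0 -1.6 0;0 9.5 0 -2.2 0;0 9.4 0 -2.8 0;0 9.3 0 -3.4 0;0 9.2 0 -4 0;0 9.1 0 -4.5 0;0 9.1 0 -4.5 0"

```text
time_s: 14.2
eef_pos: [573.7, 40.1, 73.9]
ee_rot: [0.611, -0.375, 0.586, 0.376]
force: [8.6, 80.8, 64.2]
grip_width: -0.004
```

Emit:
send_rows:
  rows: "0 0 0 1 0;0 -1 0 2.5 0;0 -5 0 3 0;0 -10 0 3 0;0 -10 0 3 0;0 -10 0 3 0"

```text
time_s: 14.8
eef_pos: [578.7, 54.4, 163.6]
ee_rot: [0.6, -0.377, 0.598, 0.375]
force: [0.1, 0.3, -0.2]
grip_width: -0.003
```

```bash
python3 - <<'E'
from h import *
print(tool()[0])
for n,c in [("scene",(220,120,360,250)),("top",(220,160,360,290))]:
  a=capture(n); save(a,n+"7",c,4.5)
  for t in ["zero_line","pointer_tip","pawl_knob","pawl_tooth"]:
   for x in nets.spot_point(a,t)[:1]: v=np.array(x["location"][:2])-C; print(n,t,x,np.degrees(np.arctan2(v[1],v[0])))
E
```

```text
[578.7097833   54.351356   163.63723193]
scene zero_line {'location': [419.9, -83.3, 34.1], 'confidence': 0.6} 166.7515657565928
scene pointer_tip {'location': [427.1, -82.5, 35.9], 'confidence': 0.7} 164.92312545597852
scene pawl_knob {'location': [567.3, 35.5, 64.0], 'confidence': 0.64} 64.1714009007565
scene pawl_tooth {'location': [538.2, -22.7, 77.5], 'confidence': 0.6} 64.71573864332579
top zero_line {'location': [423.7, -82.7, 38.3], 'confidence': 0.98} 165.7010943462391
top pointer_tip {'location': [421.3, -84.7, 36.5], 'confidence': 0.6} 167.4864936069524
top pawl_knob {'location': [566.3, 33.1, 61.4], 'confidence': 0.61} 64.11599584892973
top pawl_tooth {'location': [540.7, -25.5, 80.6], 'confidence': 0.52} 62.42934403621937
```

View pics/scene7.png

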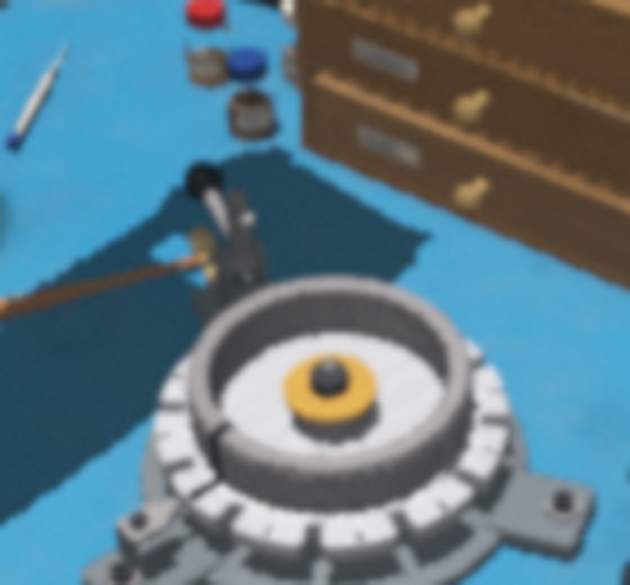

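View pics/top7.png

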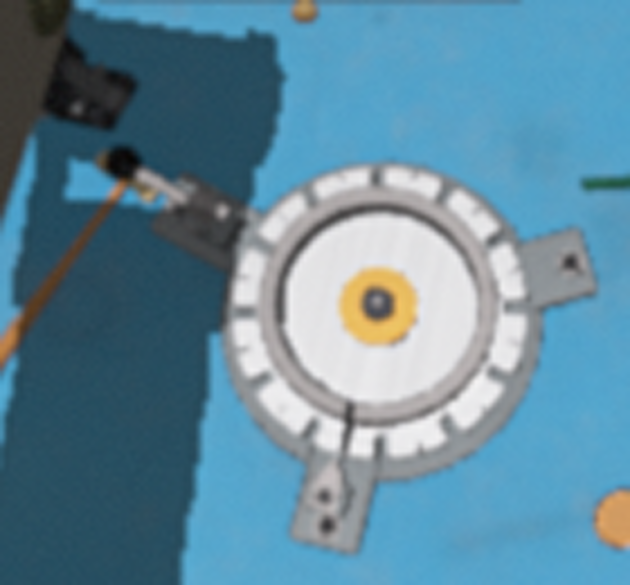

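```bash
python3 - <<'E'
from h import *
plan([567.3,35,135],PA+90)
E
```

```text
shift cm [ 2.6   0.09 -2.29] tool z heading 64.3 q [-0.11  0.49  1.42  0.    1.23 -1.23]
turn units about tool x (tool x down => neg of world) -17.95451928286466 alt 18.04548071713534 -53.95451928286466
```

Emit:
send_rows:
  rows: "0.6 0.5 0 -0.5 1.6;0.6 1 0 -1 3.2;0.6 1.5 0 -1.5 4.8;0.6 2 0 -2 6.4;0.6 2.6 0 -2.3 8;0.6 2.6 0 -2.3 9.6;0.6 2.6 0 -2.3 11.2;0.6 2.6 0 -2.3 12.8;0.6 2.6 0 -2.3 14.4;0.6 2.6 0 -2.3 16;0.6 2.6 0 -2.3 17.6;0.6 2.6 0 -2.3 18"
  grip_force: 25

```text
time_s: 16.5
eef_pos: [568.1, 34.6, 135.2]
ee_rot: [0.689, 0.159, 0.689, -0.159]
force: [-0.3, 0.4, 1.1]
grip_width: 0.602
```

```bash
python3 - <<'E'
from h import *
plan([567.3,35,42],PA+90-180)
E
```

```text
shift cm [ 9.32 -0.   -0.09] tool z heading -25.9 q [-0.14  0.5   1.49  0.    1.15  0.31]
turn units about tool x (tool x down => neg of world) -0.003775812988314442 alt 35.996224187011684 -36.003775812988316
```

Emit:
send_rows:
  rows: "0.6 3 0 0 0;0.6 6 0 0 0;0.6 8 0 0 0;0.6 9.3 0 -0.1 0;0.6 9.3 0 -0.1 0;0.6 9.3 0 -0.1 0;0 9.3 0 -0.1 0;0 9.3 0 -0.1 0;0 9.3 0 -0.1 0;0 9.3 0 -0.1 0;0 9.3 0 -0.1 0"

```text
time_s: 17.6
eef_pos: [568.7, 34.6, 43.5]
ee_rot: [0.691, 0.157, 0.688, -0.157]
force: [4.7, -2.4, 1.6]
grip_width: 0.208
```

```bash
python3 - <<'E'
from h import *
p,R,s=tool(); print(p,s["force"],s["grip_width"])
u=np.array([np.cos(np.radians(PA)),np.sin(np.radians(PA)),0])
print(R.T@u)
a0=np.radians(75.4)+1.5
for t in np.arange(1.4,.15,-.1):
    a=np.radians(75.4)+t; d=47.5*(np.array([-np.cos(a)+np.cos(a0),np.sin(a)-np.sin(a0)]))
    print(round(t,2),(R.T@(u*d[0]+np.array([0,0,d[1]]))/10).round(2))
a=capture("scene"); save(a,"scene8",(220,120,360,250),4.5)
E
```

```text
[568.71652568  34.57755149  43.4815273 ] [ 4.69090998 -2.39745778  1.60089095] 0.20753823010420655
[0.00107567 0.99999208 0.00383199]
1.4 [-0.44 -0.17  0.  ]
1.3 [-0.86 -0.39  0.  ]
1.2 [-1.26 -0.65  0.  ]
1.1 [-1.63 -0.95  0.  ]
1.0 [-1.97 -1.28  0.  ]
0.9 [-2.28 -1.64  0.  ]
0.8 [-2.54 -2.03  0.  ]
0.7 [-2.77 -2.45  0.  ]
0.6 [-2.95 -2.89  0.  ]
0.5 [-3.09 -3.34 -0.  ]
0.4 [-3.18 -3.81 -0.  ]
0.3 [-3.23 -4.28 -0.  ]
0.2 [-3.23 -4.76 -0.  ]
```

View pics/scene8.png

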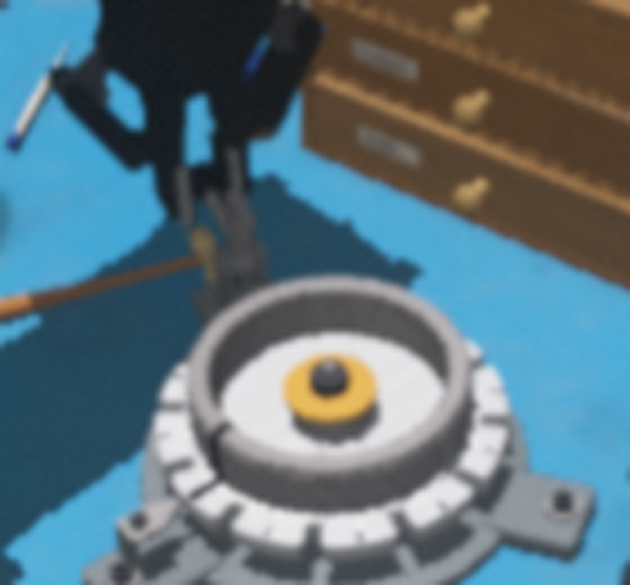

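Emit:
send_rows:
  rows: "0 -0.45 -0.17 0 0;0 -0.86 -0.4 0 0;0 -1.26 -0.65 0 0;0 -1.63 -0.95 0 0;0 -1.97 -1.28 0 0;0 -2.28 -1.64 0 0;0 -2.54 -2.03 0 0;0 -2.77 -2.45 0 0;0 -2.95 -2.9 0 0;0 -3.1 -3.35 0 0;0 -3.18 -3.8 0 0;0 -3.22 -4.1 0 0"

```text
time_s: 18.85
eef_pos: [550.1, -2.3, 75.3]
ee_rot: [0.69, 0.157, 0.689, -0.157]
force: [5.2, 0.7, 3.5]
grip_width: 0.21
```

```bash
python3 - <<'E'
from h import *
p,R,s=tool(); print(p,s["force"],s["grip_width"])
a=capture("scene"); save(a,"scene9",(220,120,360,250),4.5)
E
```

```text
[550.10919423  -2.31920304  75.288169  ] [5.20680807 0.71054844 3.51263497] 0.20954851761576884
```

View pics/scene9.png

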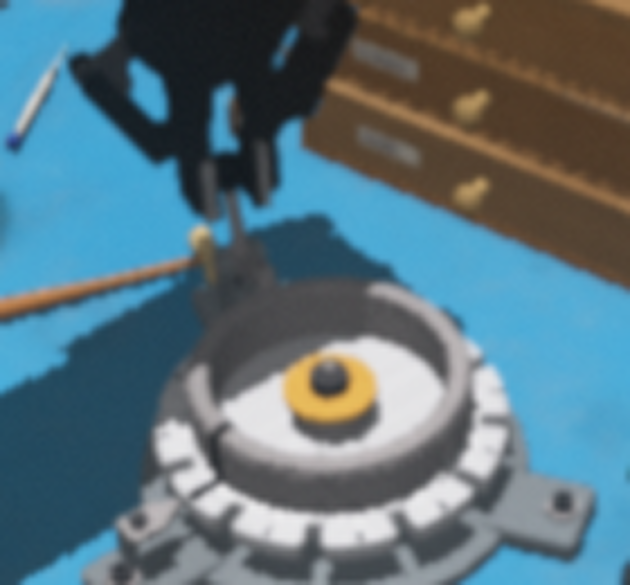

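Emit:
send_rows:
  rows: "0.5 0 0 0 0;0.5 0 0 0 0;0.5 0 0 0 0;0.5 -3 0 0 0;0.5 -6 0 0 0;0.5 -9 3 0 0;0.5 -9 6 0 0;0.5 -9 9 0 0;0.5 -9 9 0 0"

```text
time_s: 19.8
eef_pos: [588.7, 82.0, 164.0]
ee_rot: [0.689, 0.156, 0.69, -0.156]
force: [1.7, -0.0, -0.6]
grip_width: 0.5
```

```bash
python3 - <<'E'
from h import *
print(tool()[0]); plan(tool()[0])
for n,c in [("scene",(220,120,360,250)),("top",(220,160,360,290))]:
  a=capture(n); save(a,n+"10",c,4.5)
  for t in ["zero_line","pointer_tip","pawl_knob","pawl_tooth"]:
   for x in nets.spot_point(a,t)[:1]: v=np.array(x["location"][:2])-C; print(n,t,x,np.degrees(np.arctan2(v[1],v[0])))
  for t in [0,.24,.5,.9]:
    q=np.radians(75.4)+t; print(t,proj(a,polar(108-47.5*np.cos(q),PA,46+47.5*np.sin(q)))[0].round(1))
E
```

```text
[588.69266218  82.01427323 164.02754384]
shift cm [0. 0. 0.] tool z heading -25.5 q [-0.06  0.52  1.37  0.    1.25  0.39]
scene zero_line {'location': [424.3, -88.1, 37.5], 'confidence': 0.83} 169.45744047055004
scene pointer_tip {'location': [425.6, -80.7, 36.7], 'confidence': 0.51} 163.93359946480334
scene pawl_knob {'location': [539.9, -15.9, 93.1], 'confidence': 0.53} 65.5410580947584
scene pawl_tooth {'location': [532.4, -37.4, 27.5], 'confidence': 0.61} 63.895857898898925
0 [272.8 163.1]
0.24 [270.6 159.5]
0.5 [268.4 156.8]
0.9 [265.7 155.6]
top zero_line {'location': [425.0, -84.3, 37.8], 'confidence': 0.95} 166.6075022462489
top pointer_tip {'location': [544.9, -17.4, 93.3], 'confidence': 0.72} 62.44488210844577
top pawl_knob {'location': [544.2, -17.3, 92.9], 'confidence': 0.64} 62.84484461897452
top pawl_tooth {'location': [533.9, -37.7, 30.1], 'confidence': 0.65} 62.729805601572345
0 [265.7 204.4]
0.24 [261.3 202. ]
0.5 [256.7 199.7]
0.9 [250.8 197. ]
```

View pics/scene10.png

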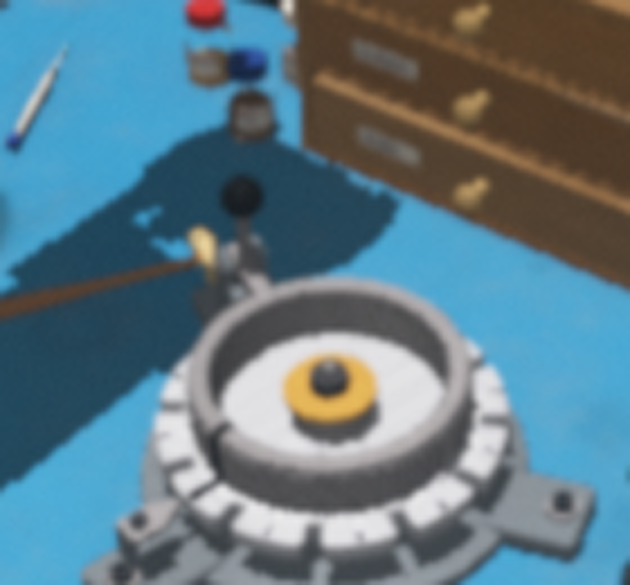

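View pics/top10.png

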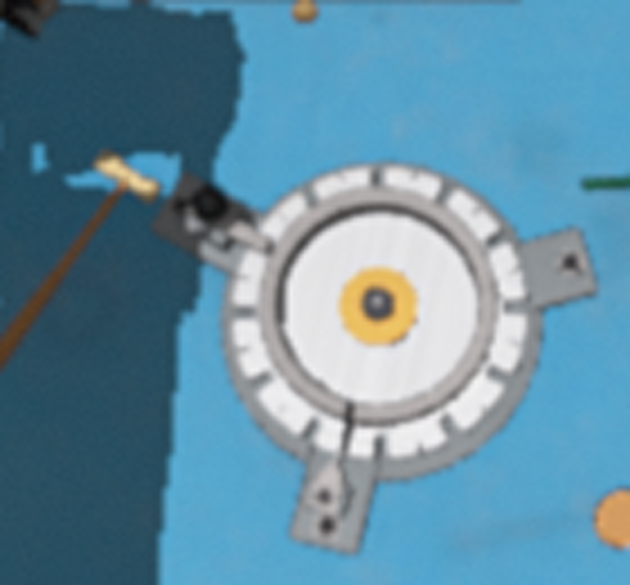

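```bash
python3 - <<'E'
from h import *
for n,g in [("scene",(272.8,163.1)),("top",(265.7,204.4))]:
  a=capture(n); im=a["pixels"].astype(int).sum(2); x,y=int(g[0]),int(g[1])
  sub=im[y-8:y+9,x-8:x+9]; m=(sub<130).astype(np.uint8)
  k,l,st,ce=cv2.connectedComponentsWithStats(m); 
  print(n,[(ce[i]+[x-8,y-8],st[i,4],st[i,:4]) for i in range(1,k)])
  for t in [-.06,0,.06,.12,.24]:
    q=np.radians(75.4)+t; print(t,proj(a,polar(108-47.5*np.cos(q),PA,46+47.5*np.sin(q)))[0].round(1))
plan(polar(57,-50,130),-50)
E
```

```text
scene [(array([273.26229508, 163.32786885]), np.int32(61), array([5, 4, 9, 9], dtype=int32))]
-0.06 [273.3 164.1]
0 [272.8 163.1]
0.06 [272.2 162.1]
0.12 [271.7 161.2]
0.24 [270.6 159.5]
top [(array([266.13333333, 204.8       ]), np.int32(45), array([5, 5, 9, 8], dtype=int32)), (array([259.33333333, 205.33333333]), np.int32(3), array([2, 9, 2, 2], dtype=int32))]
-0.06 [266.8 205. ]
0 [265.7 204.4]
0.06 [264.6 203.8]
0.12 [263.5 203.2]
0.24 [261.3 202. ]
shift cm [  3.46 -22.49   5.14] tool z heading -25.7 q [-0.06  0.52  1.37 -0.    1.25  0.38]
turn units about tool x (tool x down => neg of world) 4.861601311682591 alt 40.86160131168259 -31.13839868831741
```

```bash
python3 - <<'E'
from h import *
plan(polar(57,-25.7,130),-25.7);plan(polar(57,-25.7,42),-25.7)
E
```

```text
shift cm [  3.46 -20.14   5.64] tool z heading -25.7 q [-0.06  0.52  1.37 -0.    1.25  0.38]
turn units about tool x (tool x down => neg of world) 0.0016013116825916995 alt 36.00160131168259 -35.99839868831741
shift cm [ 12.26 -20.14   5.64] tool z heading -25.7 q [-0.06  0.52  1.37 -0.    1.25  0.38]
turn units about tool x (tool x down => neg of world) 0.0016013116825916995 alt 36.00160131168259 -35.99839868831741
```

Emit:
send_rows:
  rows: "0.4 0 -5 1.4 0;0.4 0 -10 2.8 0;0.4 0 -15 4.2 0;0.4 2 -20.1 5.6 0;0.4 3.5 -20.1 5.6 0;0.4 3.5 -20.1 5.6 0;0.4 7 -20.1 5.6 0;0.4 10 -20.1 5.6 0;0.4 12.2 -20.1 5.6 0;0.4 12.2 -20.1 5.6 0;0.4 12.2 -20.1 5.6 0"

```text
time_s: 21.5
eef_pos: [552.6, -125.6, 43.8]
ee_rot: [0.69, 0.157, 0.689, -0.157]
force: [0.2, -0.3, 0.7]
grip_width: 0.404
```

Emit:
send_rows:
  rows: "0 0 0 0 0;0 0 0 0 0;0 0 0 0 0;0 0 0 0 0;0 0 0 0 0"
  grip_force: 30

```text
time_s: 22.0
eef_pos: [551.2, -125.9, 44.1]
ee_rot: [0.689, 0.157, 0.69, -0.157]
force: [-8.6, 2.2, 10.3]
grip_width: 0.119
```

Emit:
send_rows:
  rows: "0 0 0.1 0 0;0 0 0.2 0 0;0 0 0.25 0 0;0 0 0.25 0 0"

```text
time_s: 22.4
eef_pos: [551.6, -124.7, 44.2]
ee_rot: [0.689, 0.156, 0.691, -0.157]
force: [-13.8, -4.4, 11.2]
grip_width: 0.119
```

Emit:
send_rows:
  rows: "0 0 -0.1 0 0;0 0 -0.2 0 0;0 0 -0.3 0 0;0 0 -0.4 0 0;0 0 -0.5 0 0;0 0 -0.5 0 0"

```text
time_s: 23.0
eef_pos: [550.9, -126.6, 44.2]
ee_rot: [0.689, 0.158, 0.69, -0.156]
force: [-2.3, 11.8, 8.8]
grip_width: 0.118
```

Emit:
send_rows:
  rows: "0 0 0.1 0 0;0 0 0.25 0 0;0 0 0.25 0 0;0 0 0.25 0 0"

```text
time_s: 23.4
eef_pos: [551.2, -125.9, 44.2]
ee_rot: [0.689, 0.157, 0.69, -0.157]
force: [-8.4, 2.2, 9.4]
grip_width: 0.117
```

Emit:
send_rows:
  rows: "0.4 0 0 0 0;0.4 0 0 0 0;0.4 0 0 0 0;0.4 -4 0 0 0;0.4 -8 0 0 0;0.4 -12 0 0 0;0.4 -12 5 -1 0;0.4 -12 10 -3 0;0.4 -12 15 -4.5 0;0.4 -12 20 -5.6 0;0.4 -12 20 -5.6 0;0.4 -12 20 -5.6 0"

```text
time_s: 24.6
eef_pos: [588.1, 79.6, 162.5]
ee_rot: [0.69, 0.156, 0.69, -0.156]
force: [-0.5, 0.1, 0.7]
grip_width: 0.4
```

```bash
python3 - <<'E'
from h import *
p,R,s=tool();print(p,s["force"],s["time_s"])
for n,g,c in [("scene",(272.8,163.1),(220,120,360,250)),("top",(265.7,204.4),(220,160,360,290))]:
  a=capture(n); save(a,n+"12",c,4.5); im=a["pixels"].astype(int).sum(2); x,y=int(g[0]),int(g[1])
  sub=im[y-8:y+9,x-8:x+9]; m=(sub<130).astype(np.uint8)
  k,l,st,ce=cv2.connectedComponentsWithStats(m); 
  print(n,[(ce[i]+[x-8,y-8],st[i,4]) for i in range(1,k)])
  for t in ["zero_line","pointer_tip","eye_loupe_2_mid","thread_spool_mid","dial_gauge_mid","small_hammer_mid","pencil_mid"]:
   for r in nets.spot_point(a,t)[:1]: print(n,t,np.round(r["location"],1),round(r["confidence"],2))
E
```

```text
[588.08660471  79.60115658 162.45144156] [-0.5334197   0.06737338  0.69578984] 24.6
scene [(array([273.17741935, 163.35483871]), np.int32(62))]
scene pointer_tip [424.2 -82.2  38.3] 0.57
scene eye_loupe_2_mid [ 507.3 -268.5   18.6] 0.66
scene thread_spool_mid [ 397.4 -229.3   11.4] 0.77
scene dial_gauge_mid [ 466.1 -320.7    9. ] 0.76
scene small_hammer_mid [511.   75.2   5.6] 0.61
scene pencil_mid [ 587.  -279.9    3.5] 0.7
top [(array([265.38461538, 204.88461538]), np.int32(52))]
top zero_line [422.3 -83.2  38.3] 0.59
top pointer_tip [422.7 -82.8  37.3] 0.43
top eye_loupe_2_mid [ 510.9 -268.6   16.8] 0.7
top thread_spool_mid [ 396.7 -235.4   17.9] 0.65
top dial_gauge_mid [ 465.3 -318.     5.3] 0.85
top pencil_mid [ 588.1 -282.6    2.7] 0.71
```

View pics/scene12.png

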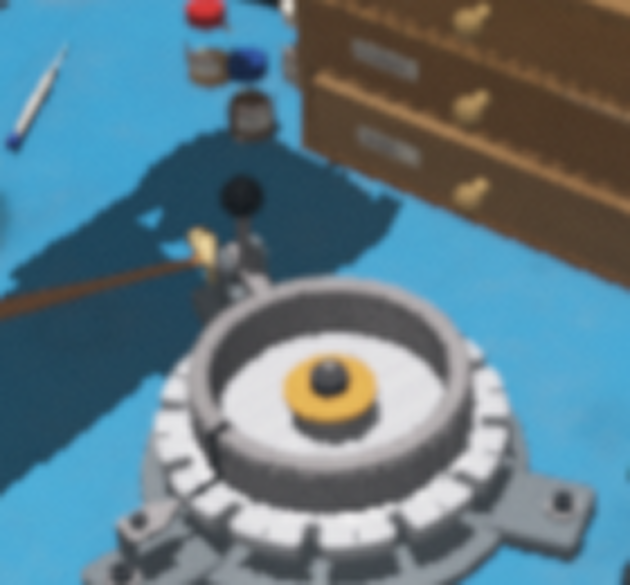

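View pics/top12.png

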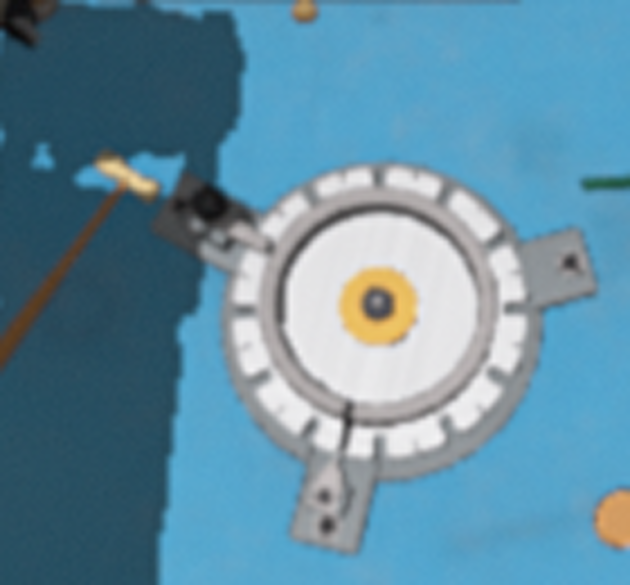

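The pictures show the knob upright at the home position: scene crop (242,195), top crop (208,203). The zero line meets the pointer at top crop (342,455), the loose things have not moved, and the arm is clear.

```bash
python3 -c "
from rig import workorder
print(workorder.finish_job())"
```

```text
the job is handed in; nothing more can be done
None
```

The dividing fixture is set to zero with the pawl home and locked, and the job is handed in at about 25 s of the 72 s allowed.

**What I did:** I pushed the pawl back until it lay fully open. I then turned the plate about 147° by its ring to bring the zero line to the pointer, and swung the pawl down by its knob. The tooth dropped in on its own.

**What went wrong:** My first try at closing the pawl failed. The fingers rode up on top of the knob, with forces up to about 80 N along one axis, and the wrist reading in total came to about 104 N against the 120 N limit. The 40 N body limit could be a question there, though only the fingertips touched. Nothing moved, and I then gripped the knob and carried it round its arc.

**Last checks:**
- **Pawl:** in both cameras the knob sits within about 1 px of its home position, which puts the pawl angle near 0.
- **Lock:** easing the ring by a commanded 2.5 mm each way moved it only about 1 mm, against roughly 7 to 10 N, where a free plate takes 2 N.
- **Zero line:** in the last top picture the networks placed it within 1 mm of the pointer tip. Earlier scene readings disagreed by up to about 8 mm, and the last scene picture gave no reading. The next line is 41 mm away, so the notch is not in doubt.
- **Loose things:** the networks found all five within about 6 mm of where they started. The hammer was found in the scene picture only.
- **Arm:** it stood clear of everything at hand-in.

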